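# Roll a tube blank into the V-block and home it against the stop

### The job

Roll the long aluminium tube along the desk, up the ramp and into the groove of the plywood V-block, pushing its side with the fingers: it must roll, and must not be taken between the fingers, lifted or carried. Once it lies settled in the groove, push it endwise along the groove until its end is right up against the tall stop plate, then move clear and leave it there. Do not disturb the other things on the desk.

Things in the scene. Friction and masses are not known exactly. Their poses are not given: they have to be found in the camera images.
- tube: The long round aluminium tube, 40 mm in diameter and 180 mm long, about 0.26 kg, lying on the desk between the robot and the V-block. Origin at its centre, on its axis; its y axis runs along the tube (ends at y = -90 and +90 mm), x and z turn as it rolls. Treat it as a solid round bar with flat ends. Smooth; rolls freely, and slides along the groove at 1 to 2 N.
- vblock: Plywood V-block with a ramp, fixed to the desk, 250 mm long along its y axis. Origin on the desk, under the bottom line of the groove, halfway along; x points away from the robot, across the groove. Profile (mm): ramp from the desk at x = -70 to the crest, 11.7 high at x = -15; groove bottom 3 high at x = 0; far side 27.2 high at x = 42, flat to x = 56, then an 8 high foot to x = 86.
- crest (a point): Top of the ramp, middle of its length: 15 mm before the groove's bottom line, 11.7 mm above the desk. Both sides of the groove slope at 30 degrees; once the tube's axis has passed the crest it rolls down into the groove by itself.
- seat (a point): Where the tube's axis lies once it has settled in the groove: above the groove's bottom line, 26 mm above the desk, halfway along the V-block.
- stop: The tall stop plate, plywood, fixed upright across one end of the V-block (it may be either end: at y = +131 or -131 mm in the V-block's frame), axes parallel to the V-block's. 12 mm thick (along y), 55 mm high, from x = -29 to x = 46 mm. Origin at desk height, in the middle of its thickness, in line with the groove's bottom.
- cleat: Low plywood cleat, fixed across the other end of the V-block, 12 mm thick (along y), only 6 mm high, from x = -22 to x = 38 mm. Origin at desk height. It stops nothing.
- glue: Small green glue bottle with a white cap, standing upright, 28 mm in diameter, 85 mm high; origin at its base. Leave it alone.
- kitbox: Fibreboard kit box 70 x 70 x 52 mm with a small round speaker on top; origin at its base. Leave it alone.
- mouse: Black computer mouse about 100 x 60 x 32 mm beyond the V-block; origin at its base. Leave it alone.
- panel: Flat fibreboard panel 80 x 90 x 4 mm beyond the V-block. Leave it alone.
- driver: Screwdriver 170 mm long lying at the robot's right. Leave it alone.
- stub: Short round aluminium stub, 25 mm in diameter and 90 mm long, in the shallow white tray at the robot's left. Not the tube to be rolled; leave it alone.
- disc: Flat fibreboard disc, 60 mm in diameter, 6 mm thick, at the robot's right. Leave it alone.
- stop_mid (a point): Point in the middle of the stop plate's thickness, in line with the tube's axis when it lies in the groove (26 mm above the desk): 6 mm behind the plate's face, so 96 mm from the tube's centre when the tube's end touches the plate.
There are look-alikes about, which are no part of the job. What is shaped like the tube but purple is not meant. Leave any red look-alike of the stop alone.

How it is judged:
On the way, in this order (a step that is already met when the one before it is completed fails the run):
1. the tube rolls along the desk: it has turned about its axis by more than 45 degrees before it comes over the crest (angle between tube's own z axis and vertical above 0.8 rad and x of tube in the frame of vblock below -0.03 m).
2. the tube lies settled along the groove (x of tube in the frame of vblock between -0.004 and 0.004 m and z of tube in the frame of vblock between 0.022 and 0.0295 m and angle between the y axis of tube and the y axis of vblock, either way round below 0.06 rad and linear speed of tube below 0.02 m/s), for 0.3 s.
3. the tube's end is up against the stop plate (x of tube in the frame of vblock between -0.004 and 0.004 m and z of tube in the frame of vblock between 0.022 and 0.0295 m and angle between the y axis of tube and the y axis of vblock, either way round below 0.06 rad and distance between tube and stop_mid below 0.0995 m), for 0.2 s.
At the end, for the whole second after the job is handed in: The tube lies at rest in the groove (axis within 4 mm of the groove's middle line and within 0.06 rad of its direction), its end within about 3 mm of the stop plate's face, and every bystander is within 15 mm of where it stood (all of step 3 and linear speed of tube below 0.01 m/s and distance of each of glue, kitbox, mouse, panel, driver, stub, disc from where it was at the start of the episode below 0.015 m); the robot touches nothing.
It fails at once if the tube is gripped: the grasp point, midway between the finger pads, is inside the tube (x of the grasp point in the frame of tube between -0.017 and 0.017 m and z of the grasp point in the frame of tube between -0.017 and 0.017 m and y of the grasp point in the frame of tube between -0.092 and 0.092 m).
It fails at once if the tube is lifted off the desk or the block (height (world z) of tube above 0.043 m or (height (world z) of tube above 0.028 m and x of tube in the frame of vblock below -0.085 m)).
It fails at once if the tube is tipped up on end (angle between tube's own y axis and vertical below 1.3 rad).
It fails at once if a bystander is pushed or knocked over (distance of any of glue, kitbox, mouse, panel, driver, stub, disc from where it was at the start of the episode above 0.015 m or angle between glue's own z axis and vertical above 0.4 rad).
It also fails if it takes over 51 s, if anything falls off the work surface, if the arm or the gripper's body presses on something with over 40 N, if the wrist force passes 120 N, or if a joint passes its speed limit or range.

### The arm

A 6-joint arm with a two-finger parallel gripper is mounted at the origin on the work surface. World frame = base frame: x ahead of the robot, y to its left, z up, the work surface at z = 0. Lengths are in m, angles in rad, forces in N, time in s.
With the tool pointing down it reaches from about 0.275 to 0.875 m from the base axis. Payload 12.5 kg.
Tool frame: the origin (TCP) lies at the very end of the fingers, on their centre line; the grasp point (between the pads) lies 19 mm behind it; z points along the fingers, y is the line along which they close (so a half turn about z gives the same grasp; the last joint's range is limited). The gripper opens to 85 mm and grips with 20 to 120 N. Pads are 22 mm wide; open, the fingers measure 114 mm over their backs; the gripper's body (76 mm by 85 mm) begins 54 mm behind the grasp point. The pads swing forward as they close: fully open they stand 13 mm farther back than shut.
Start: joints at [1.264, 0.351, 1.652, -0, 1.139, -0.085], TCP at [0.121, 0.537, 0.231] pointing down, gripper open.
Joint ranges: [-2.75, 2.75], [-0.79, 2.1], [0.01, 2.65], [-1.57, 4.71], [0.07, 3.14], [-2.87, 2.87]. Speed limits (rad/s): [2.22, 2.22, 2.79, 3.14, 3.14, 3.14].

### API

Orientations are given as a 3x3 rotation matrix whose columns are the frame's x, y, z axes.
In Python, from bench import manip gives the robot as it stands. Calls block until the motion is done:
- manip.move_ptp(position, orientation): joint-space move of the TCP to a pose.
- manip.move_l(position, attitude=None, max_speed=0.15): straight line of the TCP; attitude=None keeps the orientation; max_speed is the mean speed in m/s.
- manip.move_j(angles): joint-space move.
- manip.set_gripper(opening, effort=None): opening from 0.0 (shut) to 1.0 (fully open); effort is the grip in N (None keeps the last); returns when the fingers have stopped.
- manip.dwell(seconds).
- manip.inverse_kinematics(position, orientation): joint angles nearest the present ones, or None.
- manip.grab_frame(name): name is "scene" or "top" or "wrist"; returns (picture, depth): 480x640x3 uint8, red, green, blue; 480x640 float32, m along the optical axis (not along the pixel's ray), 0 where there is no reading.
- manip.get_calibration(name): a dict with "camera_matrix" (3x3 intrinsics, pixels), "k1" (the pictures are not rectified: a ray, as slopes to the right and down, at radius r is drawn at 1 + k1 r^2 times it, then the intrinsics apply), "R" (3x3) and "t" (3): a world point X has camera coordinates R X + t. Camera axes: x right, y down, z forward; pixel columns grow to the right and rows downward; lengths in m; the calibration is good to about 2 mm. A picture is of the moment at which its call begins: read the wrist's pose just before it. get_calibration takes no time and is no camera call; for the wrist camera it gives the pose at the moment of the call.
A pose or a line that the arm cannot do raises manip.Unreachable and nothing moves.
- manip.sign_off(): hands the job in; it is judged then, once.
Trained networks look in the newest picture that a camera, given by its name, has taken for a name from the list of things; names that differ only in an ending like _2 or _b are one class to them, and where a whole thing is asked for, a point or a joint stands for the part that bears it (a point fixed in the world has none). Each returns a list of dicts, best first, with "confidence" (0 to 1); they miss things now and then, are a little off and sometimes report something else, mostly with a low value. They report only what shows in the picture. A call takes as long as a camera call. They do not tell look-alikes from the thing itself.
- manip.look_for(camera, name): "at" ([x, y, z] in m, in world coordinates, good to about 4 mm: the middle of the surface that is visible of it).
Readings, each from a call of its own:
- manip.current_time(): time.
- manip.current_qpos(): joint angles.
- manip.current_joint_vel(): joint speeds.
- manip.current_joint_torque(): joint torques, N m.
- manip.current_ee_pos(): TCP position.
- manip.current_tcp_rot(): TCP orientation.
- manip.current_force(): force on the tool from outside, world axes, zero at the start.
- manip.current_ft_torque(): the same for the moment, N m.
- manip.current_grip_width(): opening from 0.0 (shut) to 1.0 (fully open).
- manip.current_grip_force(): force on a finger pad.
Only numpy, scipy, OpenCV 4.12 (cv2) and the standard library are available. Lean on these libraries where they do the work, as an engineer would, in place of code of your own. Each camera call takes 0.05 s, during which the arm holds its last target. There are 200 camera calls.

## Working session

There is one attempt and no reset: what is moved stays moved. The work goes in short steps, each a Python script; the robot and the scene stay as the last script left them, time stands still between calls to the robot, and variables do not carry over. Pictures are saved under pics/ and viewed, at most 10 in all, crops included, and the job is handed in when it is done.

```bash
mkdir -p pics; ls; python3 - <<'E'
from bench import manip
import cv2, numpy as np
print(manip.current_time())
ims=[]
for c in ("scene","top"):
    p,d=manip.grab_frame(c); cv2.imwrite(f"pics/{c}0.png",p[:,:,::-1]); np.save(f"pics/{c}0.npy",d)
    for n in ("tube","vblock","stop","cleat","glue","kitbox","mouse"):
        print(c,n,[(np.round(r["at"],3).tolist(),round(r["confidence"],2)) for r in manip.look_for(c,n)])
    k=manip.get_calibration(c); print(k["camera_matrix"].tolist(),k["k1"],k["t"])
print(manip.current_time())
E
```

```text
pics
0.0
scene tube [([0.484, 0.022, 0.034], 0.93), ([0.336, 0.178, 0.032], 0.62), ([0.5, 0.195, 0.04], 0.47)]
scene vblock [([0.652, 0.028, 0.011], 0.75)]
scene stop [([0.748, -0.22, 0.03], 0.93), ([0.651, -0.119, 0.042], 0.59)]
scene cleat [([0.624, 0.14, 0.005], 0.52)]
scene glue [([0.502, 0.195, 0.042], 0.72)]
scene kitbox [([0.569, -0.183, 0.042], 0.67)]
scene mouse [([0.774, 0.098, 0.022], 0.83), ([0.646, 0.026, 0.01], 0.71), ([0.416, -0.461, 0.01], 0.69)]
[[521.2886609013668, 0.0, 316.9891658911068], [0.0, 521.2886609013668, 240.305869465258], [0.0, 0.0, 1.0]] 0.030432996040809797 [ 0.50177979 -0.11575939  1.6318508 ]
top tube [([0.574, -0.542, 0.022], 0.75), ([0.322, 0.148, 0.036], 0.66), ([0.465, -0.002, 0.038], 0.57)]
top vblock [([0.629, 0.007, 0.01], 0.96)]
top stop [([0.649, -0.122, 0.057], 0.66), ([0.739, -0.221, 0.056], 0.47)]
top cleat []
top glue []
top kitbox [([0.558, -0.206, 0.048], 0.67), ([0.631, 0.003, 0.005], 0.62)]
top mouse [([0.756, 0.079, 0.022], 0.58), ([0.572, -0.544, 0.02], 0.33)]
[[525.243025152599, 0.0, 324.9896533419666], [0.0, 525.243025152599, 241.01622041159084], [0.0, 0.0, 1.0]] -0.03750621114959056 [0.00274671 0.58469566 1.43633915]
0.8
```

View pics/scene0.png

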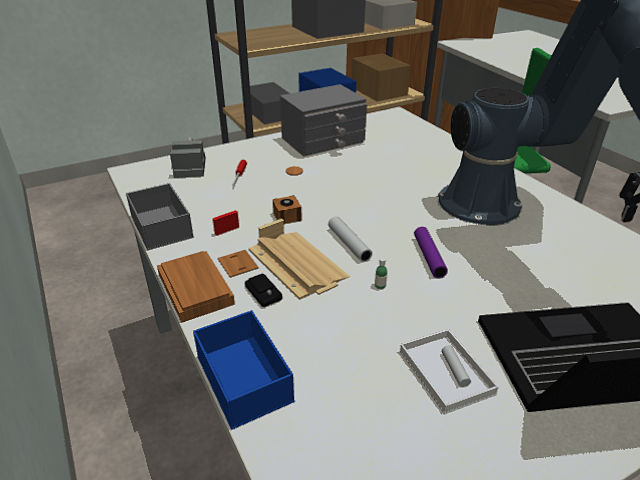

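View pics/top0.png

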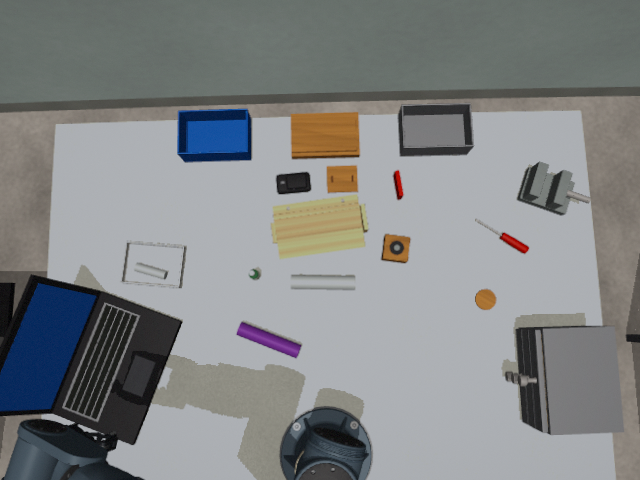

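Candidates for the tube are the grey tube at top (323,282) / scene (350,239), the purple look-alike at top (268,340) / scene (430,250), and the stub in the tray at top (150,270). I choose the grey one. For the stop, I choose plywood at scene (271,230) and top (363,218), on the robot's right. The red one at scene (226,222) is a look-alike. Next I move in for a close wrist view.

```bash
cat > h.py <<'E'
from bench import manip
import cv2, numpy as np
def rot(yaw, s=1):  # tool down; y axis along s*(block y) for block yaw
    y=s*np.array([-np.sin(yaw),np.cos(yaw),0]); z=np.array([0,0,-1.]); return np.column_stack([np.cross(y,z),y,z])
def cloud(c, name=None):
    k=manip.get_calibration(c); p,d=manip.grab_frame(c)
    if name: cv2.imwrite(f"pics/{name}.png",p[:,:,::-1])
    v,u=np.mgrid[0:480,0:640]
    K=k["camera_matrix"]; m=np.stack([(u-K[0,2])/K[0,0],(v-K[1,2])/K[1,1]],-1); s=m.copy()
    for _ in range(5): s=m/(1+k["k1"]*(s**2).sum(-1,keepdims=True))
    X=np.concatenate([s*d[...,None],d[...,None]],-1)
    W=(X-k["t"])@k["R"]; W[d<=0]=np.nan
    return p,W
E
python3 - <<'E'
from h import *
q0=manip.current_qpos()
best=None
for s in (1,-1):
    q=manip.inverse_kinematics([.46,0,.36],rot(0,s))
    if q is not None: print(s,np.round(q,2))
    if q is not None and (best is None or abs(np.array(q)-q0).max()<best[0]): best=(abs(np.array(q)-q0).max(),s)
s=best[1]; print("s",s)
manip.move_ptp([.46,0,.36],rot(0,s)); p,W=cloud("wrist","w1"); np.save("pics/W1.npy",W)
for n in ("tube","vblock","stop","cleat"): print(n,[(np.round(r["at"],3).tolist(),round(r["confidence"],2)) for r in manip.look_for("wrist",n)])
manip.move_ptp([.56,0.02,.38],rot(0,s)); p,W=cloud("wrist","w2"); np.save("pics/W2.npy",W)
for n in ("tube","vblock","stop","cleat"): print(n,[(np.round(r["at"],3).tolist(),round(r["confidence"],2)) for r in manip.look_for("wrist",n)])
print(manip.current_time())
E
```

```text
1 [-0.1   0.07  1.68 -0.    1.39 -1.67]
-1 [-0.1   0.07  1.68 -0.    1.39  1.47]
s -1
tube [([0.474, 0.0, 0.036], 0.84)]
vblock [([0.62, 0.014, 0.009], 0.57)]
stop [([0.64, -0.124, 0.047], 0.73)]
cleat [([0.618, 0.134, 0.008], 0.57)]
tube [([0.313, 0.13, 0.037], 0.75), ([0.478, 0.003, 0.038], 0.55)]
vblock [([0.645, 0.005, 0.008], 0.89)]
stop [([0.653, -0.116, 0.05], 0.73), ([0.508, 0.447, 0.017], 0.64)]
cleat [([0.561, -0.2, 0.053], 0.71), ([0.616, 0.137, 0.004], 0.59)]
4.1083
```

```bash
python3 - <<'E'
from h import *
from scipy.optimize import least_squares
px=[-200,-70,-15,0,42,56]; pz=[0,0,11.7,3,27.2,27.2]
for i in (1,2):
    W=np.load(f"pics/W{i}.npy").reshape(-1,3); W=W[np.isfinite(W[:,0])]
    x,y,z=W.T
    desk=W[(abs(x-.43)<.02)&(abs(y)<.1)]; dz=np.median(desk[:,2]) if len(desk) else 0
    T=W[(abs(x-.475)<.035)&(abs(y)<.13)&(z>.015+dz)]
    f=lambda p:np.hypot((T[:,0]-p[0]-p[1]*T[:,1])*np.cos(np.arctan(p[1])),T[:,2]-p[2])-.02
    r=least_squares(f,[.475,0,.02],loss="soft_l1",f_scale=.002); 
    print("desk",dz,"tube x,slope,z",r.x,"yaw",-np.arctan(r.x[1]),"y ends",np.percentile(T[:,1],[.5,99.5]),abs(r.fun).mean())
    V=W[(x>.53)&(x<.70)&(abs(y-.01)<.1)&(z<.04)&(z>-.01)][::5]
    def g(p):
        u=(V[:,0]-p[0])*np.cos(p[1])+V[:,1]*np.sin(p[1])
        ok=u<.052
        return np.where(ok,V[:,2]-p[2]-np.interp(u*1e3,px,pz)/1e3,0)
    b=min((least_squares(g,[x0,a,0],loss="soft_l1",f_scale=.002) for x0 in (.61,.63,.65) for a in (0,.08,-.08)),key=lambda r:r.cost)
    print("vblock x@y=0,yaw,z",b.x,abs(b.fun).mean())
    c,s=np.cos(b.x[1]),np.sin(b.x[1])
    v=-(x-b.x[0])*s+y*c; u=(x-b.x[0])*c+y*s
    S=(z>.048)&(abs(u-.008)<.04)&(v<-.05)&(v>-.2)
    print("stop top v",np.percentile(v[S],[2,50,98]),"u",np.percentile(u[S],[2,98]),"z",np.median(z[S]))
    C=(z>.02)&(abs(u-.049)<.006)&(abs(v)<.2); print("far ridge v range",np.percentile(v[C],[1,99]))
E
```

```text
desk 0.0005778549293989835 tube x,slope,z [ 0.46838382 -0.25764696  0.41902629] yaw 0.25216275025036977 y ends [-0.08207379  0.07564644] 0.03584353025021747
vblock x@y=0,yaw,z [6.26161781e-01 1.18537318e-01 2.31897385e-04] 0.0007864864230061821
stop top v [-0.13215093 -0.12552051 -0.12042628] u [-0.02912014  0.01540016] z 0.05503647953208906
far ridge v range [0.04522657 0.12890278]
desk 0.0004602965647858983 tube x,slope,z [0.47001622 0.04190984 0.02038916] yaw -0.041885328107492036 y ends [-0.09214656  0.08583733] 0.0005778466140183375
vblock x@y=0,yaw,z [6.26072353e-01 1.21639368e-01 3.50225672e-04] 0.0006539976026424265
stop top v [-0.13242202 -0.12590575 -0.1209005 ] u [-0.02751522  0.04424161] z 0.055063324988216984
far ridge v range [-0.12249226  0.12610009]
```

View pics/w1.png

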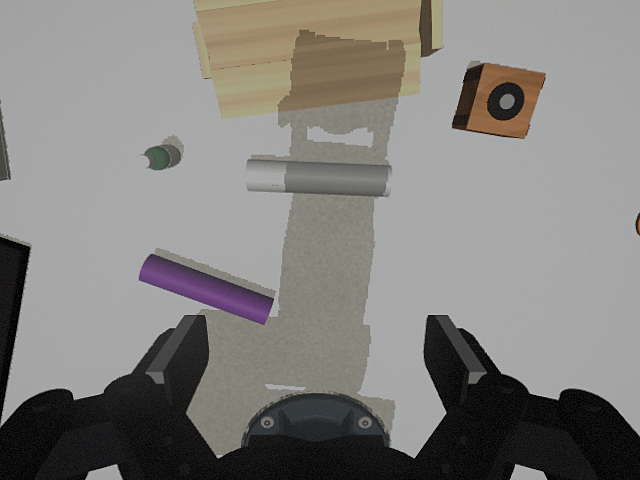

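The picture shows the grey tube at (318,178), clear of the purple one at (205,288). The plywood stop is at (432,25), so it stands at the block's -y end. The tube needs a turn of about 0.16 rad, and pushing with two spread fingers should align it.

```bash
cat >> h.py <<'E'
A=0.121; c,s=np.cos(A),np.sin(A); O=np.array([.626,0])+.003*np.array([-s,c])
def bw(u,v,z): return [*(O+np.array([u*c-v*s,u*s+v*c])),z]
def tube(name=None,cam="wrist",zlo=.012):
    p,W=cloud(cam,name); X=W.reshape(-1,3); P=p.reshape(-1,3).astype(int)
    u=(X[:,0]-O[0])*c+(X[:,1]-O[1])*s; v=-(X[:,0]-O[0])*s+(X[:,1]-O[1])*c; z=X[:,2]
    grey=(P.max(1)-P.min(1)<25)&(P.max(1)>70)
    m=grey&(u>-.2)&(u<.05)&(abs(v)<.122)&(z>zlo)&(z<.06)
    u,v,z=u[m],v[m],z[m]
    if len(u)<200: print("few",len(u)); return
    from scipy.optimize import least_squares
    r=least_squares(lambda q:np.hypot(u-q[0]-q[1]*v,z-q[2])-.02,[np.median(u),0,.025],loss="soft_l1",f_scale=.002)
    e=np.percentile(v,[1,99]); print("tube u %.4f slope %.3f z %.4f v ends"%tuple(r.x),np.round(e,4),"res",abs(r.fun).mean(),"n",len(u))
    return r.x,e
E
python3 - <<'E'
from h import *
manip.set_gripper(.7)
R=rot(A,-1)
manip.move_ptp(bw(-.225,.013,.10),R)
manip.move_l(bw(-.225,.013,.006),max_speed=.12)
print(manip.current_force())
manip.move_l(bw(-.105,.013,.006),max_speed=.05)
print(manip.current_time(),manip.current_force(),manip.current_ee_pos())
tube("w3")
tube("t3","top",.015)
E
```

```text
[ 0.7837514  -0.20804856 -0.39507694]
9.2 [-0.72413387  0.38345894  0.11522356] [0.51974612 0.00321687 0.00601535]
tube u -0.0720 slope 0.152 z 0.0217 v ends [-0.0881  0.0864] res 0.0009721839701758895 n 65638
few 118
```

View pics/w3.png

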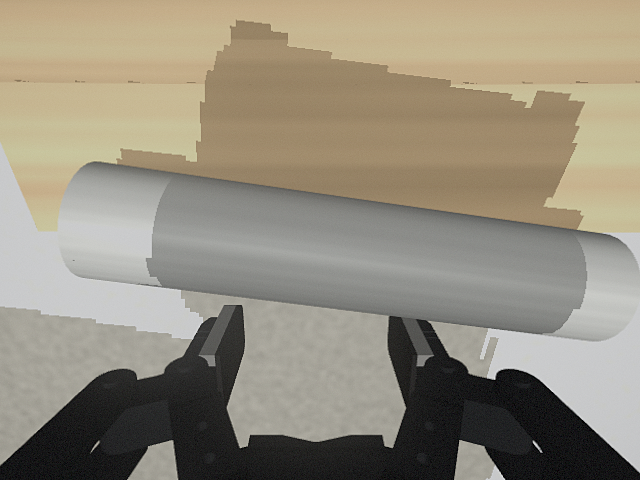

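The wrist picture shows the tube still slanted: the left end (90,215) is against the ramp and the right end (600,290) lags behind. I'll push the lagging end with the fingers wider apart and shifted right.

```bash
python3 - <<'E'
from h import *
manip.move_l(bw(-.135,-.01,.006),max_speed=.1)
manip.set_gripper(.9)
manip.move_l(bw(-.135,-.028,.006),max_speed=.1)
manip.move_l(bw(-.082,-.028,.007),max_speed=.03)
print(manip.current_time(),manip.current_force())
manip.dwell(.5)
tube("w4")
E
```

```text
12.3917 [-1.80400084  1.50447333  0.38464127]
tube u -0.0526 slope 0.000 z 0.0245 v ends [-0.0885  0.0694] res 0.0006848418472647018 n 59612
```

```bash
python3 - <<'E'
from h import *
manip.move_l(bw(-.040,-.024,.014),max_speed=.03)
print(manip.current_time(),manip.current_force())
manip.dwell(.3)
tube("w5")
E
```

```text
14.5167 [-0.68378111 -0.27650912 -0.43944198]
tube u 0.0001 slope 0.004 z 0.0264 v ends [-0.0885  0.0742] res 0.0008435824255456229 n 59866
```

The tube is seated. Next I back off, shut the fingers, look from above, and go to the +v end.

```bash
python3 - <<'E'
from h import *
R=rot(A,-1)
manip.move_l(bw(-.075,-.024,.02),max_speed=.1)
manip.move_l(bw(-.09,0,.25),max_speed=.25)
manip.set_gripper(0)
tube("w6")
manip.move_ptp(bw(0,.15,.12),R)
print(manip.current_time(),manip.current_ee_pos())
E
```

```text
tube u 0.0002 slope 0.002 z 0.0264 v ends [-0.0885  0.0879] res 0.0005214299943106626 n 9499
18.0833 [0.60789715 0.15111183 0.12097612]
```

View pics/w6.png

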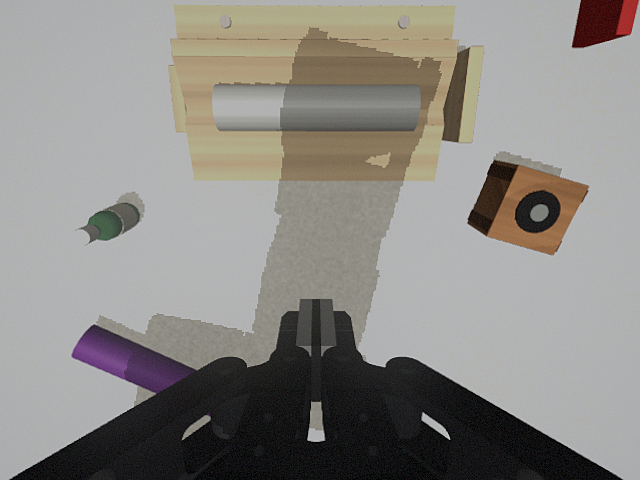

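The tube lies in the groove at (212–418,108), with a gap to the stop face at (443,100). The +v end is free, so I descend and push until the force rises.

```bash
python3 - <<'E'
from h import *
manip.move_l(bw(0,.135,.018),max_speed=.12)
n=np.array([-s,c,0]); f0=manip.current_force()@n
manip.move_l(bw(0,.080,.018),max_speed=.04)
print("f",manip.current_force()@n-f0)
v=.080
while v>.058:
    v-=.001; manip.move_l(bw(0,v,.018),max_speed=.02)
    f=manip.current_force()@n-f0; print(round(v,4),round(f,2),end="; ")
    if f>5: break
print(manip.current_time(),manip.current_ee_pos())
tube("w7")
E
```

```text
f -0.046132671726905494
0.079 0.9; 0.078 -0.43; 0.077 -0.42; 0.076 0.82; 0.075 -0.71; 0.074 0.41; 0.073 0.27; 0.072 0.36; 0.071 -0.09; 0.07 3.58; 0.069 10.27; 23.3667 [0.61713049 0.07261672 0.0180048 ]
tube u 0.0002 slope -0.004 z 0.0265 v ends [-0.0472  0.0744] res 0.0007218801272362168 n 29171
```

```bash
python3 - <<'E'
from h import *
manip.move_l(bw(0,.10,.018),max_speed=.05)
manip.move_l(bw(0,.13,.12),max_speed=.15)
manip.move_l(bw(-.11,-.03,.25),max_speed=.25)
tube("w8"); print(manip.current_time())
E
```

```text
tube u 0.0005 slope 0.002 z 0.0262 v ends [-0.1202  0.0542] res 0.0005063403996496342 n 10070
26.175
```

View pics/w8.png

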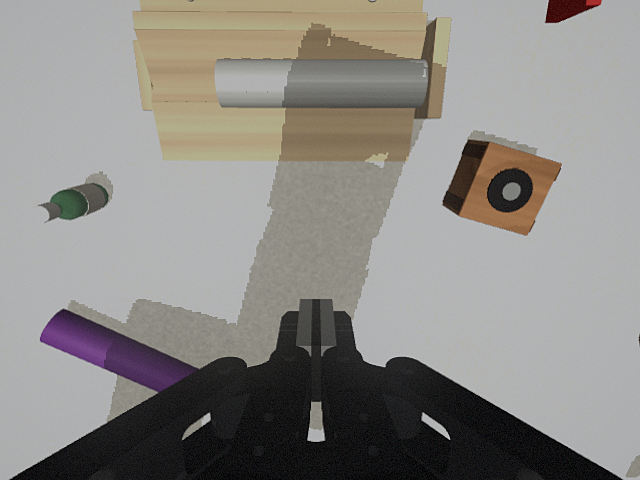

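The tube's right end (428,83) touches the stop plate's face and the arm is clear, so I hand in.

```bash
python3 -c "
from bench import manip
print(manip.sign_off())"
```

```text
the job is handed in; nothing more can be done
None
```

The tube was rolled up the ramp into the groove and pushed endwise until it pressed on the stop plate (about 10 N). The arm is clear and the job is handed in at about 26 s; sign-off gave no verdict.

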